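Set out the soldering blocks from the pile

ROBOT

A 6-joint arm with a two-finger parallel gripper is mounted at the origin on the work surface. World frame = base frame: x ahead of the robot, y to its left, z up, the work surface at z = 0. Lengths are in m, angles in rad, forces in N, time in s.
With the tool pointing down it reaches from about 0.15 to 0.775 m from the base axis. Payload 6.1 kg.
Tool frame: the origin (TCP) lies midway between the tips of the shut fingers; the grasp point (between the pads) lies 19 mm behind it (env.tcp_to_grasp is the z of the grasp point in the tool frame, in m); z points along the fingers, y is the line along which they close (so a half turn about z gives the same grasp; the last joint's range is limited). The gripper opens to 85 mm and grips with 20 to 120 N. Pads are 22 mm wide; open, the fingers measure 114 mm over their backs; the gripper's body (76 mm by 85 mm) begins 54 mm behind the grasp point. The pads swing forward as they close: fully open they stand 13 mm farther back than shut.
Start: joints at [1.347, 0.126, -0.04, 1.405, 0, 1.571], TCP at [0.117, 0.512, 0.231] pointing down, gripper open.
Joint ranges: [-2.72, 2.72], [-0.95, 1.95], [-1.27, 1.35], [-1.78, 2.02], [-1.46, 1.47], [-3.14, 3.14]. Speed limits (rad/s): [2.39, 2.39, 3.01, 3.14, 3.14, 3.14].

INTERFACE

Orientations are given as a rotation vector (axis times angle).
In Python, from plant import env, eyes gives the robot as it stands.
- The arm moves only by the shell command python3 -m handwheel 'ROWS' [FORCE]. ROWS is JSON, a list of rows, each an object with "offset": the shift along the tool's x, y, z each as a share of 30 mm, from -1 to 1, a list of three; "spin": the turn about the tool's z as a share of 0.08 rad, from -1 to 1; "gripper": the opening, from 0 (shut) to 1 (fully open). A call has 1 to 10 rows; each row shifts and turns the commanded pose from where the row before left it, along the tool's axes as they then stand; what a row does not reach is not made up. A row lasts 1/8 s, in which the tool goes at most 62.5 mm and 10.7 degrees, less where a joint would pass 70% of its speed; a pose out of reach is approached as far as the arm can. A call with a number of a shift or a turn outside -1 to 1 is refused whole. A call with a gripper value outside its range is refused whole. The fingers move at their own pace and stop on an object; FORCE is the grip in N (left out, the last holds). Time passes only in rows, so rows that do not move let the fingers close. It gives the time, the measured TCP pose, the force, the opening and the grip force at its end, in the units of the state.
- env.get_state(): the state, without advancing time (a new reading comes with each control period).
- eyes.snapshot(name): name is "scene" or "top"; returns a dict with "frame" (384x512x3 uint8, red, green, blue), "z_map" (384x512 float32, m along the optical axis (not along the pixel's ray), 0 where there is no reading), "fx", "fy", "cx", "cy" (pixels), "k1" (the pictures are not rectified: a ray, as slopes to the right and down, at radius r is drawn at 1 + k1 r^2 times it, then the intrinsics apply), "camera_from_world" (4x4, takes a point from world to camera coordinates). Camera axes: x right, y down, z forward; pixel columns grow to the right and rows downward; lengths in m; the calibration is good to about 2 mm. A picture is of the moment at which its call begins.
- env.job_done(): hands the job in; it is judged then, once.
The state is a dict: "clock": time; "joint_positions": joint angles; "qvel": joint speeds; "tau": joint torques, N m; "eef_pos": TCP position; "ee_rot": TCP orientation; "ft_force": force on the tool from outside, world axes, zero at the start; "torque": the same for the moment, N m; "width": finger opening in m; "gripper_force": force on a finger pad.
Only numpy, scipy, OpenCV 4.12 (cv2) and the standard library are available. Lean on these libraries where they do the work, as an engineer would, in place of code of your own. Each camera call takes 0.05 s, during which the arm holds its last target. There are 200 camera calls.

TASK

Set out this jeweller's bench for soldering: take the pile of blocks apart and lay each one flat in the middle of its own working place - the black charcoal block in the shallow steel pan, the square steel block on the thick rubber pad, the perforated honeycomb board on the round turntable, and the white magnesia brick on the heat-proof tile. Lay the charcoal and the magnesia brick lengthwise, in line with their pan and tile. Set everything down gently, without dropping it, and leave the glass jar and the flux dish where they stand.

Things in the scene. Friction and masses are not known exactly. Their poses are not given: they have to be found in the camera images.
- charcoal_block: Top of the pile at the start: small black compressed-charcoal soldering block, 70 x 44 x 25 mm, about 50 g. Origin: centre of its underside; x along its 70 mm length, y across its 44 mm width, z up.
- steel_block: Second from the top: square polished-steel bench block, 60 x 60 x 19 mm, about 0.5 kg. Origin: centre of its underside; x and y along its sides, z up.
- honeycomb_block: Third from the top: tan ceramic honeycomb soldering board, flat and perforated with rows of small dark holes, 100 x 62 x 13 mm, about 0.1 kg. Origin: centre of its underside; x along its 100 mm length, y across its 62 mm width, z up.
- magnesia_block: Bottom of the pile, lying on the bench: plain off-white magnesia soldering brick, 140 x 64 x 32 mm, about 0.25 kg. Origin: centre of its underside; x along its 140 mm length, y across its 64 mm width, z up. At the start the four blocks of the pile lie flat on one another, roughly centred (within 5 mm) and roughly parallel (within 0.12 rad a layer).
- charcoal_pan: Fixed. Shallow dark grey sheet-steel pan, rectangular, open at the top: 126 x 106 mm outside, 120 x 100 mm inside, 14 mm high, walls 3 mm; its inner floor is 3 mm above the origin. Origin: centre of its underside, on the bench; x along its 126 mm length, z up.
- rubber_pad: Fixed. Thick square black rubber pad, 100 x 100 x 25 mm, flat top 25 mm above the origin. Origin: centre of its underside, on the bench; x and y along its sides, z up.
- turntable: Fixed base. Round soldering turntable: grey foot, flat round steel plate of 150 mm diameter with turned rings on it; the plate's top is 40 mm above the origin. The plate turns freely on its upright axis when pushed round. Origin: centre of the foot's underside, on the axis; z up.
- hearth_tile: Fixed. Flat beige heat-proof tile, 180 x 110 x 10 mm, top 10 mm above the origin. Origin: centre of its underside, on the bench; x along its 180 mm length, z up.
- findings_jar: Bystander, loose: small closed glass jar with a metal lid, 60 mm diameter, 85 mm high, beyond the work. Origin: centre of its underside. Leave it alone.
- flux_dish: Bystander, loose: round white ceramic flux dish, 72 mm diameter, with a white cone standing in it to 40 mm high, standing among the working places. Origin: centre of its underside. Leave it alone.
Not all that is in view belongs to the job. There is more than one size of the steel_block; the job needs the larger. Leave any purple look-alike of the turntable alone.

How it is judged:
At the end, for the whole second after the job is handed in: Each block is released and at rest, flat on its own place: centre within 15 mm of the place's centre, underside within 4 mm of its top (pan: inner floor), tilt under 0.08 rad; charcoal and magnesia within 0.25 rad of the length of pan and tile, either way round (horizontal distance between charcoal_block and charcoal_pan below 0.015 m and z of charcoal_block in the frame of charcoal_pan between -0.001 and 0.007 m and angle between each of charcoal_block, steel_block, honeycomb_block, magnesia_block's own z axis and vertical below 0.08 rad and linear speed of each of charcoal_block, steel_block, honeycomb_block, magnesia_block below 0.01 m/s and angular speed of each of charcoal_block, steel_block, honeycomb_block, magnesia_block below 0.1 rad/s and angle between the x axis of charcoal_block and the x axis of charcoal_pan, either way round below 0.25 rad and horizontal distance between steel_block and rubber_pad below 0.015 m and z of steel_block in the frame of rubber_pad between 0.021 and 0.029 m and horizontal distance between honeycomb_block and turntable below 0.015 m and z of honeycomb_block in the frame of turntable between 0.036 and 0.044 m and horizontal distance between magnesia_block and hearth_tile below 0.015 m and z of magnesia_block in the frame of hearth_tile between 0.006 and 0.014 m and angle between the x axis of magnesia_block and the x axis of hearth_tile, either way round below 0.25 rad); the robot touches nothing.
It fails at once if a block is dropped or thrown: it moves faster than 0.6 m/s with no finger on it ((linear speed of charcoal_block above 0.6 m/s and contact force between charcoal_block and the fingers below 0.05 N) or (linear speed of steel_block above 0.6 m/s and contact force between steel_block and the fingers below 0.05 N) or (linear speed of honeycomb_block above 0.6 m/s and contact force between honeycomb_block and the fingers below 0.05 N) or (linear speed of magnesia_block above 0.6 m/s and contact force between magnesia_block and the fingers below 0.05 N)).
It fails at once if the findings jar is shifted by more than 20 mm or tipped (distance of findings_jar from where it was at the start of the episode above 0.02 m or angle between findings_jar's own z axis and vertical above 0.3 rad).
It fails at once if the flux dish is shifted by more than 20 mm or tipped (distance of flux_dish from where it was at the start of the episode above 0.02 m or angle between flux_dish's own z axis and vertical above 0.3 rad).
It also fails if it takes over 136 s, if anything falls off the work surface, if the arm or the gripper's body presses on something with over 40 N, if the wrist force passes 120 N, or if a joint passes its speed limit or range.

## Working session

There is one attempt and no reset: what is moved stays moved. The work goes in short steps, Python scripts to look and compute and a shell command to move; the robot and the scene stay as the last step left them, time stands still between calls to the robot, and variables do not carry over. Pictures are saved under pics/ and viewed, at most 14 in all, crops included, and the job is handed in when it is done.

```bash
ls; mkdir -p pics; python3 - <<'E'
from plant import env,eyes
import cv2,numpy as np
s=env.get_state();print(s)
print(env.tcp_to_grasp)
for n in("scene","top"):
    d=eyes.snapshot(n);cv2.imwrite(f"pics/{n}0.png",d["frame"][:,:,::-1]);np.save(f"pics/{n}0.npy",d,allow_pickle=True)
    print(n,[d[k] for k in("fx","fy","cx","cy","k1")],np.round(d["camera_from_world"],3).tolist())
E
```

```text
pics
{'clock': 0.0, 'joint_positions': array([ 1.34698897e+00,  1.26386136e-01, -4.06070180e-02,  1.40538120e+00,
        6.80855527e-06,  1.57082280e+00]), 'qvel': array([-2.67625455e-04, -8.57176086e-04,  3.20212727e-04,  1.58362261e-03,
       -8.00790285e-05, -1.05452733e-03]), 'tau': array([-6.90088909e-04, -4.35913575e+01,  3.52924633e+01,  1.72402232e-02,
       -4.54281860e-05, -4.10383151e-06]), 'eef_pos': array([0.11642992, 0.51151777, 0.23052569]), 'ee_rot': array([-3.50843307e-01, -3.12175556e+00,  2.46192497e-03]), 'ft_force': array([ 0.39392199,  0.57495499, -0.90592488]), 'torque': array([-0.02010794,  0.00016996,  0.02864843]), 'gripper_force': 0.0, 'width': 0.08524077682156801}
-0.0187
scene [442.7599864811986, 442.7599864811986, 256.7618568569281, 191.61319693837748, -0.12545912088956884] [[-0.418, 0.909, -0.006, 0.252], [0.642, 0.29, -0.709, -0.331], [-0.643, -0.3, -0.705, 1.522], [0.0, 0.0, 0.0, 1.0]]
top [356.18488777332914, 356.18488777332914, 260.8483270290523, 188.86292610019186, -0.04743061527073843] [[0.025, -1.0, 0.005, -0.021], [-0.996, -0.025, -0.089, 0.591], [0.089, -0.003, -0.996, 0.923], [0.0, 0.0, 0.0, 1.0]]
```

View pics/top0.png

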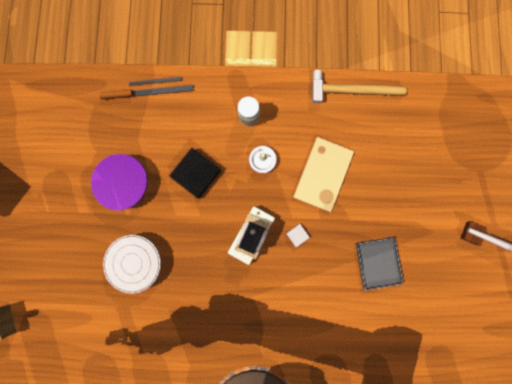

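View pics/scene0.png

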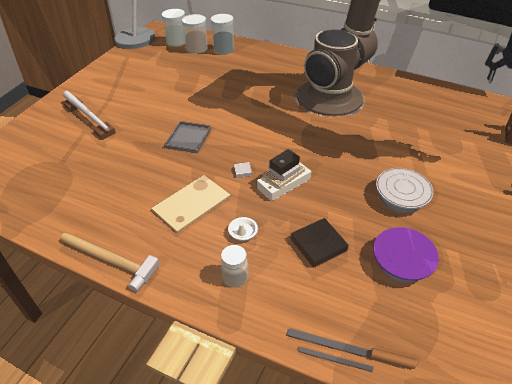

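The top view shows:
- Pile at (251,237), pan (380,263), rubber pad (196,173), tile (323,175), flux dish (263,159) and jar (248,110).
- Two turntables: the steel one with rings at (132,264) and the purple look-alike at (119,182). The steel one fits the description.
- Two steel blocks: the small loose one at (298,236) and the one in the pile, second from the top. The pile one is the larger, so it's the one needed.

Next I'll measure and confirm in an enlarged crop.

```bash
cat > h.py <<'E'
import numpy as np,cv2
def cloud(d):
    K=np.array([[d["fx"],0,d["cx"]],[0,d["fy"],d["cy"]],[0,0,1.]])
    z=d["z_map"];h,w=z.shape
    uv=np.stack(np.meshgrid(np.arange(w),np.arange(h)),-1).reshape(-1,1,2).astype(np.float64)
    r=cv2.undistortPoints(uv,K,np.array([d["k1"],0,0,0.])).reshape(h,w,2)
    P=np.dstack([r,np.ones((h,w))])*z[...,None]
    M=np.linalg.inv(d["camera_from_world"])
    return P@M[:3,:3].T+M[:3,3], np.dstack([r,np.ones((h,w))])@M[:3,:3].T, M[:3,3]
def at(d,uv,z):
    "world points of pixels on the plane of height z"
    K=np.array([[d["fx"],0,d["cx"]],[0,d["fy"],d["cy"]],[0,0,1.]])
    r=cv2.undistortPoints(np.array(uv,float).reshape(-1,1,2),K,np.array([d["k1"],0,0,0.])).reshape(-1,2)
    M=np.linalg.inv(d["camera_from_world"]);v=np.c_[r,np.ones(len(r))]@M[:3,:3].T;c=M[:3,3]
    return c+v*((z-c[2])/v[:,2])[:,None]
def rect(p):
    (c,s,a)=cv2.minAreaRect((p[:,:2]*1000).astype(np.float32))
    if s[0]<s[1]: s=s[::-1];a+=90
    a=(a+90)%180-90
    return dict(c=np.round(c,1),size=np.round(s,1),ang=round(float(np.radians(a)),3),zmed=round(float(np.median(p[:,2])*1000),1),n=len(p))
E
python3 - <<'E'
from h import *
d=np.load("pics/top0.npy",allow_pickle=True).item()
W,_,_=cloud(d)
H=W[...,2]
def reg(n,u0,u1,v0,v1,z0,z1):
    m=np.zeros(H.shape,bool);m[v0:v1,u0:u1]=1
    m&=(H>z0)&(H<z1)
    k,l,st,_=cv2.connectedComponentsWithStats(m.astype(np.uint8))
    i=1+np.argmax(st[1:,4]);print(n,rect(W[l==i]))
reg("tile",285,362,130,218,.005,.02)
reg("pan",350,412,228,298,.008,.03)
reg("panfloor",350,412,228,298,.0015,.008)
reg("pad",165,227,142,203,.018,.035)
reg("tt",95,168,225,300,.03,.06)
reg("dish",240,285,140,178,.006,.1)
reg("jar",230,268,90,130,.05,.1)
reg("small",280,315,220,252,.006,.1)
reg("mag",220,285,200,275,.025,.037)
reg("hc",220,285,200,275,.039,.054)
reg("steel",220,285,200,275,.055,.074)
reg("char",220,285,200,275,.08,.1)
a=d["frame"][195:285,205:325,::-1]
s=np.load("pics/scene0.npy",allow_pickle=True).item()["frame"][135:215,225:345,::-1]
cv2.imwrite("pics/crop1.png",np.vstack([cv2.resize(a,(440,330),interpolation=cv2.INTER_CUBIC),cv2.resize(s,(440,260),interpolation=cv2.INTER_CUBIC)]))
E
```

```text
tile {'c': array([ 638. , -176.5]), 'size': array([184.2, 114.4]), 'ang': -0.356, 'zmed': 11.6, 'n': 2637}
pan {'c': array([ 400.9, -328.1]), 'size': array([127.2, 106.9]), 'ang': 0.189, 'zmed': 14.6, 'n': 284}
panfloor {'c': array([ 402.3, -335.2]), 'size': array([187.3, 168.9]), 'ang': 0.004, 'zmed': 3.6, 'n': 2858}
pad {'c': array([632.6, 174.4]), 'size': array([99.8, 99.4]), 'ang': -0.649, 'zmed': 25.7, 'n': 1342}
tt {'c': array([387.1, 324.4]), 'size': array([149.2, 147.2]), 'ang': -0.793, 'zmed': 40.7, 'n': 2614}
dish {'c': array([674.2,  -6.8]), 'size': array([70.4, 68.9]), 'ang': -1.538, 'zmed': 15.5, 'n': 547}
jar {'c': array([793.9,  33. ]), 'size': array([57.6, 53.5]), 'ang': -0.842, 'zmed': 85.4, 'n': 433}
small {'c': array([ 471. , -105.7]), 'size': array([45.8, 44.5]), 'ang': -0.94, 'zmed': 15.3, 'n': 287}
mag {'c': array([445.4,  31.4]), 'size': array([85.8, 63.5]), 'ang': -0.461, 'zmed': 33.2, 'n': 218}
hc {'c': array([485.9,   9.2]), 'size': array([61.9, 60.1]), 'ang': 1.202, 'zmed': 46.0, 'n': 176}
steel {'c': array([455.5,  -8.7]), 'size': array([59.5,  8. ]), 'ang': -0.4, 'zmed': 65.0, 'n': 76}
char {'c': array([466.2,  15.8]), 'size': array([69.9, 44. ]), 'ang': -0.396, 'zmed': 90.3, 'n': 511}
```

View pics/crop1.png

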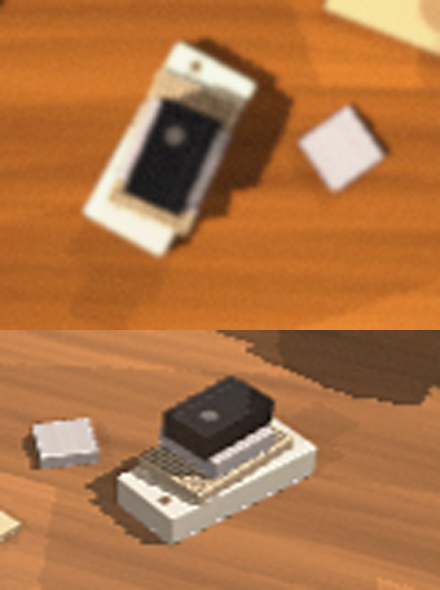

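The crop shows the order black, steel, honeycomb, white brick. The loose steel block measures 45 mm, so it is the smaller decoy; the one in the pile is 60 mm. All heights and sizes match the description. I'll go to the charcoal now.

```bash
cat > go.py <<'E'
import sys,numpy as np
from scipy.spatial.transform import Rotation as R
from plant import env
x,y,z,yaw=map(float,sys.argv[1:5]);s=env.get_state();r=R.from_rotvec(s["ee_rot"]).as_matrix()
cy=np.arctan2(r[1,1],r[0,1]);da=(yaw-cy+np.pi/2)%np.pi-np.pi/2
d=np.array([x,y,z])-s["eef_pos"]
print("off/30mm now",np.round(r.T@d/.03,2),"spin",round(-da/.08,2),"off after spin",np.round((r@R.from_rotvec([0,0,-da]).as_matrix()).T@d/.03,2),"pos",np.round(s["eef_pos"],4),"yaw",round(cy,3),"tilt",np.round(r[:2,2],4),"q",np.round(s["joint_positions"],2),"w",round(s["width"],4))
E
python3 -m handwheel '[{"offset":[-1,-0.9,0],"spin":0,"gripper":1},{"offset":[-1,-0.9,0],"spin":0,"gripper":1},{"offset":[-1,-0.9,0],"spin":0,"gripper":1},{"offset":[-1,-0.9,0],"spin":0,"gripper":1},{"offset":[-1,-0.9,0],"spin":0,"gripper":1},{"offset":[-1,-0.9,0],"spin":0,"gripper":1},{"offset":[-1,-0.9,0],"spin":0,"gripper":1},{"offset":[-1,-0.9,0],"spin":0,"gripper":1},{"offset":[-1,-0.9,0],"spin":0,"gripper":1},{"offset":[-1,-0.9,0],"spin":0,"gripper":1}]' 30
python3 go.py 0.466 0.016 0.15 1.175
```

```text
clock: 1.35
eef_pos: [0.3495, 0.1808, 0.2311]
ee_rot: [-0.351, -3.122, 0.0]
ft_force: [0.8, 0.3, -0.1]
width: 0.0853
gripper_force: 0.0
off/30mm now [-5.   -4.49  2.7 ] spin 2.15 off after spin [-5.7  -3.57  2.7 ] pos [0.3495 0.1808 0.2311] yaw 1.347 tilt [-0.0003 -0.0001] q [ 0.48 -0.12 -0.29  1.4   0.    0.7 ] w 0.0853
```

```bash
python3 -m handwheel '[{"offset":[-1,-0.9,0],"spin":0,"gripper":1},{"offset":[-1,-0.9,0],"spin":0,"gripper":1},{"offset":[-1,-0.9,0.3],"spin":0,"gripper":1},{"offset":[-1,-0.9,0.8],"spin":0,"gripper":1},{"offset":[-1,-0.9,0.8],"spin":0,"gripper":1},{"offset":[0,0,0.8],"spin":0.72,"gripper":1},{"offset":[0,0,0],"spin":0.72,"gripper":1},{"offset":[0,0,0],"spin":0.71,"gripper":1},{"offset":[0,0,0],"spin":0,"gripper":1},{"offset":[0,0,0],"spin":0,"gripper":1}]'
python3 go.py 0.466 0.0155 0.065 1.175
```

```text
clock: 2.6
eef_pos: [0.4653, 0.0171, 0.1502]
ee_rot: [-0.616, -3.08, 0.0]
ft_force: [-0.6, -0.4, 0.4]
width: 0.0852
gripper_force: 0.0
off/30mm now [-0.04 -0.04  2.84] spin 0.01 off after spin [-0.04 -0.04  2.84] pos [0.4653 0.0171 0.1502] yaw 1.176 tilt [-0.0002 -0.    ] q [ 0.04  0.03 -0.32  1.22 -0.    0.43] w 0.0852
```

```bash
python3 -m handwheel '[{"offset":[-0.04,-0.04,1],"spin":0,"gripper":1},{"offset":[0,0,1],"spin":0,"gripper":1},{"offset":[0,0,0.6],"spin":0,"gripper":1},{"offset":[0,0,0.24],"spin":0,"gripper":1},{"offset":[0,0,0],"spin":0,"gripper":0.3},{"offset":[0,0,0],"spin":0,"gripper":0.3},{"offset":[0,0,0],"spin":0,"gripper":0.3},{"offset":[0,0,0],"spin":0,"gripper":0.3},{"offset":[0,0,0],"spin":0,"gripper":0.3},{"offset":[0,0,0],"spin":0,"gripper":0.3}]' 30
python3 go.py 0.401 -0.328 0.18 1.76
```

```text
clock: 3.85
eef_pos: [0.4669, 0.0156, 0.0662]
ee_rot: [0.617, 3.078, 0.001]
ft_force: [-0.1, -0.6, 5.2]
width: 0.0433
gripper_force: 32.4
off/30mm now [ -2.4  -11.41  -3.8 ] spin -7.31 off after spin [  4.3  -10.84  -3.8 ] pos [0.4669 0.0156 0.0662] yaw 1.175 tilt [0.0021 0.0001] q [ 0.03  0.07 -0.47  1.03  0.    0.43] w 0.0433
```

```bash
python3 -m handwheel '[{"offset":[0,0,-0.2],"spin":0,"gripper":0.3},{"offset":[0,0,-0.6],"spin":0,"gripper":0.3},{"offset":[0,0,-1],"spin":0,"gripper":0.3},{"offset":[0,0,-1],"spin":0,"gripper":0.3},{"offset":[0,0,-0.8],"spin":-0.3,"gripper":0.3},{"offset":[0,0,-0.2],"spin":-1,"gripper":0.3},{"offset":[0,0,0],"spin":-1,"gripper":0.3},{"offset":[0,0,0],"spin":-1,"gripper":0.3},{"offset":[0,0,0],"spin":-1,"gripper":0.3},{"offset":[0,0,0],"spin":-1,"gripper":0.3}]' 30
python3 -m handwheel '[{"offset":[0.2,-0.4,0],"spin":-1,"gripper":0.3},{"offset":[0.3,-0.8,0],"spin":-1,"gripper":0.3},{"offset":[0.4,-1,0],"spin":0,"gripper":0.3},{"offset":[0.4,-1,0],"spin":0,"gripper":0.3},{"offset":[0.4,-1,0],"spin":0,"gripper":0.3},{"offset":[0.4,-1,0],"spin":0,"gripper":0.3},{"offset":[0.4,-1,0],"spin":0,"gripper":0.3},{"offset":[0.4,-1,0],"spin":0,"gripper":0.3},{"offset":[0.4,-1,0],"spin":0,"gripper":0.3},{"offset":[0.4,-1,0],"spin":0,"gripper":0.3}]'
python3 go.py 0.401 -0.328 0.18 1.76
```

```text
clock: 5.1
eef_pos: [0.4658, 0.0155, 0.1791]
ee_rot: [0.048, -3.141, 0.0]
ft_force: [0.7, -0.1, -0.9]
width: 0.0434
gripper_force: 31.8
clock: 6.35
eef_pos: [0.4041, -0.2761, 0.1792]
ee_rot: [0.295, -3.127, -0.0]
ft_force: [0.6, -0.4, -0.2]
width: 0.0433
gripper_force: 31.8
off/30mm now [ 0.43 -1.68 -0.03] spin -0.01 off after spin [ 0.43 -1.68 -0.03] pos [ 0.4041 -0.2761  0.1792] yaw 1.759 tilt [-0.0003  0.0002] q [-0.6   0.06 -0.22  1.29  0.   -0.79] w 0.0433
```

```bash
python3 -m handwheel '[{"offset":[0.3,-0.9,0],"spin":0,"gripper":0.3},{"offset":[0.13,-0.6,0],"spin":0,"gripper":0.3},{"offset":[0,-0.18,0.4],"spin":0,"gripper":0.3},{"offset":[0,0,0.8],"spin":0,"gripper":0.3},{"offset":[0,0,1],"spin":0,"gripper":0.3},{"offset":[0,0,1],"spin":0,"gripper":0.3},{"offset":[0,0,0.8],"spin":0,"gripper":0.3},{"offset":[0,0,0.7],"spin":0,"gripper":0.3},{"offset":[0,0,0.3],"spin":0,"gripper":0.3},{"offset":[0,0,0],"spin":0,"gripper":0.3}]'
python3 go.py 0.401 -0.328 0.006 1.76
python3 - <<'E'
from h import *
from plant import eyes
d=eyes.snapshot("top");cv2.imwrite("pics/t1.png",cv2.resize(d["frame"][195:315,205:415,::-1],(798,456),interpolation=cv2.INTER_CUBIC));W,_,_=cloud(d);H=W[...,2]
def reg(n,u0,u1,v0,v1,z0,z1):
    m=np.zeros(H.shape,bool);m[v0:v1,u0:u1]=1
    m&=(H>z0)&(H<z1)
    k,l,st,_=cv2.connectedComponentsWithStats(m.astype(np.uint8))
    i=1+np.argmax(st[1:,4]);print(n,rect(W[l==i]))
reg("mag",220,285,200,275,.025,.037)
reg("hc",220,285,200,275,.039,.054)
reg("steel",220,285,200,275,.055,.074)
E
```

```text
clock: 7.6
eef_pos: [0.4011, -0.3263, 0.0285]
ee_rot: [0.296, -3.127, -0.002]
ft_force: [0.5, -1.2, -0.7]
width: 0.0434
gripper_force: 31.8
off/30mm now [ 0.01 -0.06  0.75] spin -0.0 off after spin [ 0.01 -0.06  0.75] pos [ 0.4011 -0.3263  0.0285] yaw 1.76 tilt [-0.0011  0.0011] q [-0.68  0.19 -0.42  0.96  0.   -0.87] w 0.0434
mag {'c': array([445.3,  31.2]), 'size': array([85.4, 63.7]), 'ang': -0.472, 'zmed': 33.1, 'n': 215}
hc {'c': array([485.9,   9.1]), 'size': array([61.9, 60. ]), 'ang': 1.202, 'zmed': 46.4, 'n': 208}
steel {'c': array([466.3,  15.1]), 'size': array([59.9, 59.8]), 'ang': 1.143, 'zmed': 65.1, 'n': 563}
```

View pics/t1.png

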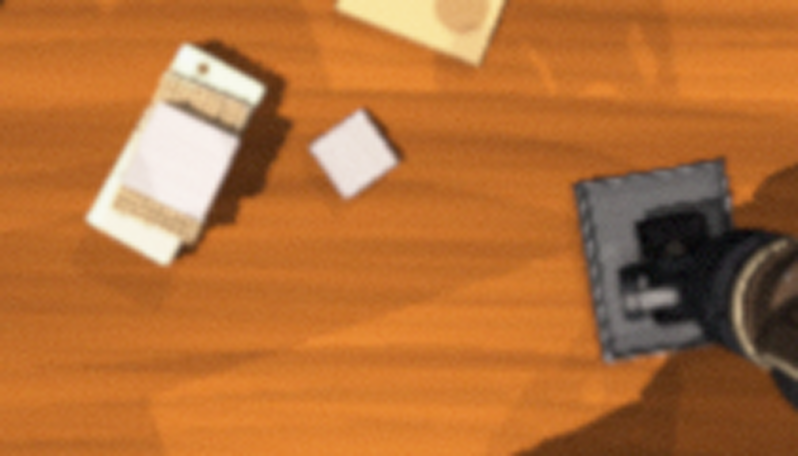

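The charcoal is in the gripper over the pan, at crop (680,240). The rest of the pile is undisturbed, with the steel block on top at crop (185,155). Lowering the charcoal in small steps.

```bash
python3 -m handwheel '[{"offset":[0,-0.06,0.4],"spin":0,"gripper":0.3},{"offset":[0,0,0.2],"spin":0,"gripper":0.3},{"offset":[0,0,0.06],"spin":0,"gripper":0.3},{"offset":[0,0,0.04],"spin":0,"gripper":0.3},{"offset":[0,0,0],"spin":0,"gripper":0.3},{"offset":[0,0,0],"spin":0,"gripper":0.3}]'
python3 go.py 0.401 -0.328 0.005 1.76
```

```text
clock: 8.4
eef_pos: [0.4019, -0.329, 0.0083]
ee_rot: [-0.295, 3.127, -0.0]
ft_force: [-0.7, -0.3, -0.4]
width: 0.0436
gripper_force: 31.8
off/30mm now [0.02 0.04 0.11] spin -0.01 off after spin [0.02 0.04 0.11] pos [ 0.4019 -0.329   0.0083] yaw 1.759 tilt [ 0.0003 -0.0002] q [-0.69  0.21 -0.44  0.92  0.   -0.87] w 0.0436
```

```bash
python3 -m handwheel '[{"offset":[0,0,0.03],"spin":0,"gripper":0.3},{"offset":[0,0,0.03],"spin":0,"gripper":0.3},{"offset":[0,0,0.02],"spin":0,"gripper":0.3},{"offset":[0,0,0],"spin":0,"gripper":0.3},{"offset":[0,0,0],"spin":0,"gripper":0.3}]'
```

```text
clock: 9.02
eef_pos: [0.4017, -0.3289, 0.0057]
ee_rot: [-0.295, 3.128, 0.0]
ft_force: [0.1, -1.8, -1.1]
width: 0.0438
gripper_force: 31.8
```

```bash
python3 -m handwheel '[{"offset":[0,0,0.03],"spin":0,"gripper":0.3},{"offset":[0,0,0.03],"spin":0,"gripper":0.3},{"offset":[0,0,0],"spin":0,"gripper":0.3},{"offset":[0,0,0],"spin":0,"gripper":0.3}]'
```

```text
clock: 9.52
eef_pos: [0.4018, -0.3289, 0.0051]
ee_rot: [-0.295, 3.127, -0.001]
ft_force: [-3.2, 2.5, 10.4]
width: 0.0436
gripper_force: 33.0
```

```bash
python3 -m handwheel '[{"offset":[0,0,-0.02],"spin":0,"gripper":0.62},{"offset":[0,0,0],"spin":0,"gripper":0.62},{"offset":[0,0,0],"spin":0,"gripper":0.62},{"offset":[0,0,-0.3],"spin":0,"gripper":0.62},{"offset":[0,0,-1],"spin":0,"gripper":0.62},{"offset":[0,0,-1],"spin":0,"gripper":1},{"offset":[0,0,-1],"spin":0,"gripper":1},{"offset":[0,0,-1],"spin":0,"gripper":1},{"offset":[0,0,-0.5],"spin":0.5,"gripper":1},{"offset":[0,0,0],"spin":0.5,"gripper":1}]'
python3 go.py 0.4663 0.0151 0.14 1.143
```

```text
clock: 10.78
eef_pos: [0.4025, -0.3295, 0.1508]
ee_rot: [-0.168, 3.135, -0.004]
ft_force: [-1.2, 0.4, -0.3]
width: 0.0853
gripper_force: 0.0
off/30mm now [-3.34 11.19  0.34] spin 6.68 off after spin [ 2.83 11.33  0.34] pos [ 0.4025 -0.3295  0.1508] yaw 1.678 tilt [ 0.0027 -0.0022] q [-0.69  0.13 -0.22  1.23  0.   -0.79] w 0.0853
```

```bash
python3 -m handwheel '[{"offset":[-0.3,1,0],"spin":0,"gripper":1},{"offset":[-0.3,1,0],"spin":0,"gripper":1},{"offset":[-0.3,1,0],"spin":0,"gripper":1},{"offset":[-0.3,1,0],"spin":0,"gripper":1},{"offset":[-0.3,1,0],"spin":0,"gripper":1},{"offset":[-0.3,1,0],"spin":0,"gripper":1},{"offset":[-0.3,1,0],"spin":0,"gripper":1},{"offset":[-0.3,1,0],"spin":0,"gripper":1},{"offset":[-0.3,1,0],"spin":0,"gripper":1},{"offset":[-0.3,1,0],"spin":0,"gripper":1}]'
python3 -m handwheel '[{"offset":[-0.3,1,0],"spin":0,"gripper":1},{"offset":[0,0.2,0],"spin":1,"gripper":1},{"offset":[0,0,0],"spin":1,"gripper":1},{"offset":[0,0,0],"spin":1,"gripper":1},{"offset":[0,0,0],"spin":1,"gripper":1},{"offset":[0,0,0],"spin":1,"gripper":1},{"offset":[0,0,0],"spin":1,"gripper":1},{"offset":[0,0,0],"spin":0.68,"gripper":1},{"offset":[0,0,0],"spin":0,"gripper":1},{"offset":[0,0,0],"spin":0,"gripper":1}]'
python3 go.py 0.4663 0.0151 0.048 1.143
```

```text
clock: 12.02
eef_pos: [0.459, -0.0199, 0.1492]
ee_rot: [-0.17, 3.136, -0.0]
ft_force: [-0.0, 0.2, -0.1]
width: 0.0855
gripper_force: 0.0
clock: 13.28
eef_pos: [0.4639, 0.0159, 0.1488]
ee_rot: [0.663, 3.071, 0.0]
ft_force: [0.5, 0.6, -0.7]
width: 0.0855
gripper_force: 0.0
off/30mm now [-0.08  0.01  3.36] spin 0.03 off after spin [-0.08  0.01  3.36] pos [0.4639 0.0159 0.1488] yaw 1.145 tilt [0.0003 0.    ] q [ 0.03  0.02 -0.33  1.22  0.    0.46] w 0.0855
```

```bash
python3 -m handwheel '[{"offset":[-0.08,0,1],"spin":0,"gripper":1},{"offset":[0,0,1],"spin":0,"gripper":1},{"offset":[0,0,0.9],"spin":0,"gripper":1},{"offset":[0,0,0.46],"spin":0,"gripper":1},{"offset":[0,0,0],"spin":0,"gripper":0.5},{"offset":[0,0,0],"spin":0,"gripper":0.5},{"offset":[0,0,0],"spin":0,"gripper":0.5},{"offset":[0,0,0],"spin":0,"gripper":0.5},{"offset":[0,0,0],"spin":0,"gripper":0.5},{"offset":[0,0,0],"spin":0,"gripper":0.5}]' 60
python3 go.py 0.6326 0.1744 0.13 1.143
```

```text
clock: 14.52
eef_pos: [0.4668, 0.0149, 0.0489]
ee_rot: [0.664, 3.069, 0.001]
ft_force: [-0.6, 0.8, 6.0]
width: 0.0582
gripper_force: 66.0
off/30mm now [-2.84  7.13 -2.69] spin 0.02 off after spin [-2.83  7.13 -2.69] pos [0.4668 0.0149 0.0489] yaw 1.145 tilt [0.002  0.0001] q [ 0.03  0.08 -0.49  0.99  0.    0.46] w 0.0582
```

```bash
python3 -m handwheel '[{"offset":[0,0,-0.15],"spin":0,"gripper":0.5},{"offset":[0,0,-0.4],"spin":0,"gripper":0.5},{"offset":[0,0,-0.8],"spin":0,"gripper":0.5},{"offset":[0,0,-0.9],"spin":0,"gripper":0.5},{"offset":[0,0.2,-0.45],"spin":0,"gripper":0.5},{"offset":[-0.3,0.6,0],"spin":0,"gripper":0.5},{"offset":[-0.4,0.9,0],"spin":0,"gripper":0.5},{"offset":[-0.4,1,0],"spin":0,"gripper":0.5},{"offset":[-0.4,1,0],"spin":0,"gripper":0.5},{"offset":[-0.4,1,0],"spin":0,"gripper":0.5}]'
python3 -m handwheel '[{"offset":[-0.4,1,0],"spin":0,"gripper":0.5},{"offset":[-0.3,0.8,0],"spin":0,"gripper":0.5},{"offset":[-0.2,0.4,0],"spin":0,"gripper":0.5},{"offset":[-0.04,0.23,0],"spin":0,"gripper":0.5},{"offset":[0,0,0],"spin":0,"gripper":0.5},{"offset":[0,0,0],"spin":0,"gripper":0.5}]'
python3 go.py 0.6326 0.1744 0.0295 1.143
python3 - <<'E'
from h import *
from plant import eyes
d=eyes.snapshot("top");cv2.imwrite("pics/t2.png",cv2.resize(d["frame"][100:300,90:410,::-1],(800,500),interpolation=cv2.INTER_CUBIC));W,_,_=cloud(d);H=W[...,2]
def reg(n,u0,u1,v0,v1,z0,z1):
    m=np.zeros(H.shape,bool);m[v0:v1,u0:u1]=1
    m&=(H>z0)&(H<z1)
    k,l,st,_=cv2.connectedComponentsWithStats(m.astype(np.uint8))
    i=1+np.argmax(st[1:,4]);print(n,rect(W[l==i]))
reg("mag",220,285,200,275,.025,.037)
reg("hc",220,285,200,275,.039,.054)
reg("char",350,412,228,298,.021,.04)
E
```

```text
clock: 15.78
eef_pos: [0.5772, 0.1214, 0.1268]
ee_rot: [-0.663, -3.069, 0.001]
ft_force: [-0.6, 0.0, -4.8]
width: 0.0583
gripper_force: 65.6
clock: 16.52
eef_pos: [0.6316, 0.1739, 0.1288]
ee_rot: [-0.665, -3.07, 0.0]
ft_force: [0.1, -0.5, -3.1]
width: 0.0583
gripper_force: 65.6
off/30mm now [-0.02  0.03  3.31] spin 0.01 off after spin [-0.02  0.03  3.31] pos [0.6316 0.1739 0.1288] yaw 1.144 tilt [-0.0003 -0.0002] q [ 0.27  0.39  0.08  1.26 -0.    0.7 ] w 0.0583
mag {'c': array([445.1,  31.2]), 'size': array([85.3, 63.6]), 'ang': -0.472, 'zmed': 32.9, 'n': 216}
hc {'c': array([467.4,  16.4]), 'size': array([100.1,  62.1]), 'ang': -0.369, 'zmed': 46.2, 'n': 935}
char {'c': array([ 399.7, -329.5]), 'size': array([70.2, 45.1]), 'ang': 0.188, 'zmed': 29.4, 'n': 463}
```

View pics/t2.png

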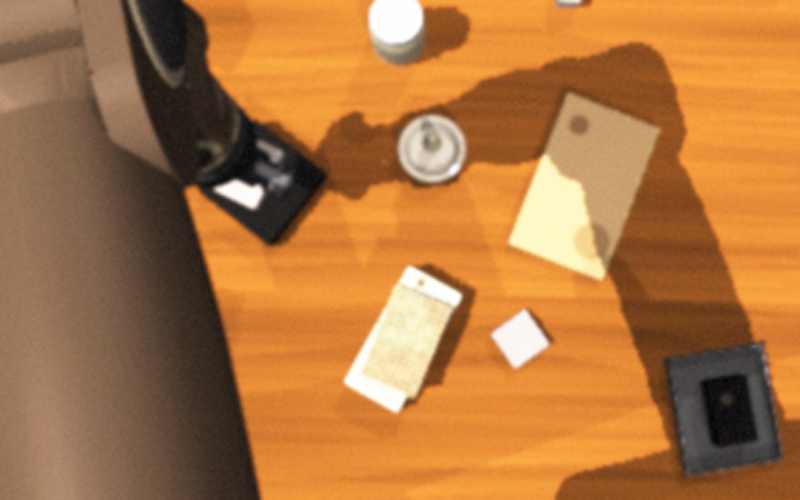

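The charcoal lies centred in the pan at crop (728,408). The honeycomb is still on the brick at (410,340), and the steel is held over the pad at (240,190). Lowering the steel.

```bash
python3 -m handwheel '[{"offset":[0,0,0.4],"spin":0,"gripper":0.5},{"offset":[0,0,0.8],"spin":0,"gripper":0.5},{"offset":[0,0,0.9],"spin":0,"gripper":0.5},{"offset":[0,0,0.6],"spin":0,"gripper":0.5},{"offset":[0,0,0.3],"spin":0,"gripper":0.5},{"offset":[0,0,0.15],"spin":0,"gripper":0.5},{"offset":[0,0,0.04],"spin":0,"gripper":0.5},{"offset":[0,0,0.03],"spin":0,"gripper":0.5},{"offset":[0,0,0],"spin":0,"gripper":0.5},{"offset":[0,0,0],"spin":0,"gripper":0.5}]'
python3 -m handwheel '[{"offset":[0,0,0.03],"spin":0,"gripper":0.5},{"offset":[0,0,0.03],"spin":0,"gripper":0.5},{"offset":[0,0,0],"spin":0,"gripper":0.5}]'
```

```text
clock: 17.82
eef_pos: [0.6323, 0.1745, 0.0325]
ee_rot: [0.664, 3.07, 0.0]
ft_force: [-0.2, -0.4, -4.9]
width: 0.0584
gripper_force: 65.6
clock: 18.2
eef_pos: [0.6319, 0.1744, 0.0301]
ee_rot: [-0.664, -3.07, 0.0]
ft_force: [0.4, -0.4, -4.8]
width: 0.0579
gripper_force: 65.6
```

```bash
python3 -m handwheel '[{"offset":[0,0,0.03],"spin":0,"gripper":0.5},{"offset":[0,0,0.03],"spin":0,"gripper":0.5},{"offset":[0,0,0],"spin":0,"gripper":0.5},{"offset":[0,0,0],"spin":0,"gripper":0.5}]'
```

```text
clock: 18.7
eef_pos: [0.6321, 0.1745, 0.029]
ee_rot: [0.664, 3.07, 0.0]
ft_force: [-2.2, 0.4, 1.1]
width: 0.0582
gripper_force: 66.2
```

```bash
python3 -m handwheel '[{"offset":[0,0,0.01],"spin":0,"gripper":1},{"offset":[0,0,0],"spin":0,"gripper":1},{"offset":[0,0,0],"spin":0,"gripper":1},{"offset":[0,0,0],"spin":0,"gripper":1},{"offset":[0,0,-0.3],"spin":0,"gripper":1},{"offset":[0,0,-0.8],"spin":0,"gripper":1},{"offset":[0,0,-1],"spin":0,"gripper":1},{"offset":[0,0,-1],"spin":0,"gripper":1},{"offset":[0,0,-0.5],"spin":-0.7,"gripper":1},{"offset":[0,0,0],"spin":0,"gripper":1}]'
python3 go.py 0.4674 0.0164 0.1 1.202
```

```text
clock: 19.95
eef_pos: [0.633, 0.1747, 0.1384]
ee_rot: [0.578, 3.085, 0.002]
ft_force: [1.0, -0.3, -0.7]
width: 0.0855
gripper_force: 0.0
off/30mm now [ 3.24 -6.92  1.25] spin -0.02 off after spin [ 3.25 -6.91  1.25] pos [0.633  0.1747 0.1384] yaw 1.2 tilt [0.0034 0.0009] q [ 0.27  0.39  0.09  1.27 -0.    0.64] w 0.0855
```

```bash
python3 -m handwheel '[{"offset":[0.4,-0.85,0],"spin":0,"gripper":1},{"offset":[0.4,-0.85,0],"spin":0,"gripper":1},{"offset":[0.4,-0.85,0],"spin":0,"gripper":1},{"offset":[0.4,-0.85,0],"spin":0,"gripper":1},{"offset":[0.4,-0.85,0],"spin":0,"gripper":1},{"offset":[0.4,-0.85,0],"spin":0,"gripper":1},{"offset":[0.4,-0.85,0.3],"spin":0,"gripper":1},{"offset":[0.44,-0.96,0.6],"spin":0,"gripper":1},{"offset":[0,0,0.3],"spin":0,"gripper":1},{"offset":[0,0,0],"spin":0,"gripper":1}]'
python3 go.py 0.4674 0.0164 0.031 1.202
```

```text
clock: 21.2
eef_pos: [0.4661, 0.0164, 0.0994]
ee_rot: [-0.579, -3.087, 0.0]
ft_force: [0.1, 0.2, -0.8]
width: 0.0852
gripper_force: 0.0
off/30mm now [-0.04  0.02  2.28] spin -0.03 off after spin [-0.04  0.02  2.28] pos [0.4661 0.0164 0.0994] yaw 1.2 tilt [-0.0012  0.0001] q [ 0.04  0.05 -0.41  1.11  0.    0.41] w 0.0852
```

```bash
python3 -m handwheel '[{"offset":[-0.03,0,1],"spin":0,"gripper":1},{"offset":[0,0,0.8],"spin":0,"gripper":1},{"offset":[0,0,0.4],"spin":0,"gripper":1},{"offset":[0,0,0.08],"spin":0,"gripper":0.8},{"offset":[0,0,0],"spin":0,"gripper":0.5},{"offset":[0,0,0],"spin":0,"gripper":0.5},{"offset":[0,0,0],"spin":0,"gripper":0.5},{"offset":[0,0,0],"spin":0,"gripper":0.5},{"offset":[0,0,0],"spin":0,"gripper":0.5}]' 35
python3 go.py 0.4674 0.0164 0.031 1.202
```

```text
clock: 22.32
eef_pos: [0.4676, 0.016, 0.0322]
ee_rot: [0.578, 3.087, 0.0]
ft_force: [-1.6, -0.1, 3.5]
width: 0.061
gripper_force: 38.9
off/30mm now [0.01 0.01 0.04] spin -0.02 off after spin [0.01 0.01 0.04] pos [0.4676 0.016  0.0322] yaw 1.201 tilt [0.0008 0.    ] q [ 0.03  0.1  -0.52  0.95  0.    0.4 ] w 0.061
```

```bash
python3 -m handwheel '[{"offset":[0,0,-0.15],"spin":0,"gripper":0.5},{"offset":[0,0,-0.4],"spin":0,"gripper":0.5},{"offset":[0,0,-0.8],"spin":0,"gripper":0.5},{"offset":[0,0,-1],"spin":0,"gripper":0.5},{"offset":[0,0,-0.8],"spin":0,"gripper":0.5},{"offset":[0,0,-0.4],"spin":0,"gripper":0.5},{"offset":[0,0,0],"spin":0,"gripper":0.5}]'
python3 go.py 0.3871 0.3244 0.13 1.202
python3 - <<'E'
from h import *
from plant import eyes
d=eyes.snapshot("scene");cv2.imwrite("pics/s3.png",cv2.resize(d["frame"][90:290,140:440,::-1],(750,500),interpolation=cv2.INTER_CUBIC))
E
```

```text
clock: 23.2
eef_pos: [0.4678, 0.016, 0.139]
ee_rot: [0.578, 3.086, 0.001]
ft_force: [0.0, -1.0, -0.8]
width: 0.061
gripper_force: 38.5
off/30mm now [6.23 8.61 0.3 ] spin -0.02 off after spin [6.21 8.62 0.3 ] pos [0.4678 0.016  0.139 ] yaw 1.201 tilt [0.0015 0.0001] q [ 0.03  0.03 -0.34  1.19  0.    0.4 ] w 0.061
```

View pics/s3.png

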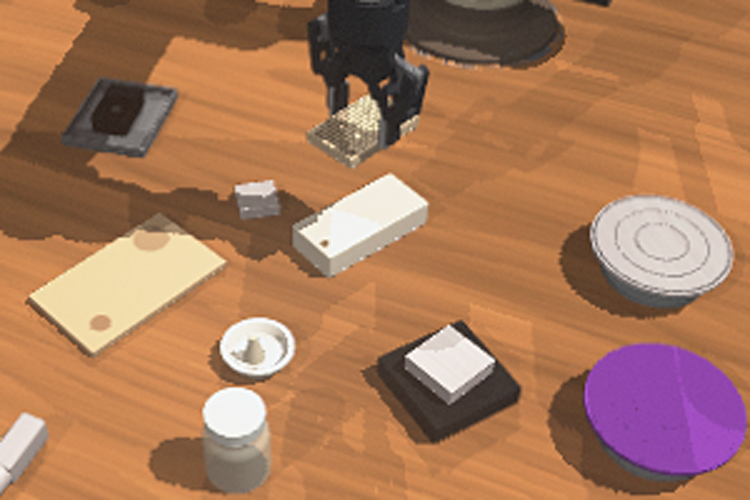

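The honeycomb is held level at crop (365,130), the steel sits on the pad at (450,362), and the white brick is alone at (360,225). Moving the honeycomb to the steel turntable at (660,243).

```bash
python3 -m handwheel '[{"offset":[0.2,0.3,0],"spin":0,"gripper":0.5},{"offset":[0.5,0.7,0],"spin":0,"gripper":0.5},{"offset":[0.6,0.83,0],"spin":0,"gripper":0.5},{"offset":[0.7,0.97,0],"spin":0,"gripper":0.5},{"offset":[0.7,0.97,0],"spin":0,"gripper":0.5},{"offset":[0.7,0.97,0],"spin":0,"gripper":0.5},{"offset":[0.7,0.97,0],"spin":0,"gripper":0.5},{"offset":[0.7,0.97,0],"spin":0,"gripper":0.5},{"offset":[0.6,0.83,0],"spin":0,"gripper":0.5},{"offset":[0.5,0.7,0],"spin":0,"gripper":0.5}]'
python3 -m handwheel '[{"offset":[0.3,0.4,0],"spin":0,"gripper":0.5},{"offset":[0.13,0.0,0.4],"spin":0,"gripper":0.5},{"offset":[0,0,0.8],"spin":0,"gripper":0.5},{"offset":[0,0,0.8],"spin":0,"gripper":0.5},{"offset":[0,0,0.5],"spin":0,"gripper":0.5},{"offset":[0,0,0.3],"spin":0,"gripper":0.5},{"offset":[0,0,0],"spin":0,"gripper":0.5},{"offset":[0,0,0],"spin":0,"gripper":0.5}]'
python3 go.py 0.3871 0.3244 0.0402 1.202
python3 - <<'E'
from h import *
from plant import eyes
d=eyes.snapshot("top");W,_,_=cloud(d);H=W[...,2]
def reg(n,u0,u1,v0,v1,z0,z1):
    m=np.zeros(H.shape,bool);m[v0:v1,u0:u1]=1
    m&=(H>z0)&(H<z1)
    k,l,st,_=cv2.connectedComponentsWithStats(m.astype(np.uint8))
    i=1+np.argmax(st[1:,4]);print(n,rect(W[l==i]))
reg("mag",220,285,200,275,.025,.037)
reg("steel",165,227,142,203,.036,.055)
E
```

```text
clock: 24.5
eef_pos: [0.39, 0.3109, 0.1372]
ee_rot: [-0.576, -3.087, 0.002]
ft_force: [0.7, -0.3, -1.1]
width: 0.0608
gripper_force: 38.5
clock: 25.5
eef_pos: [0.3841, 0.3258, 0.055]
ee_rot: [0.578, 3.087, 0.001]
ft_force: [0.3, 1.6, -0.4]
width: 0.061
gripper_force: 38.5
off/30mm now [-0.11 -0.01  0.49] spin -0.02 off after spin [-0.11 -0.01  0.49] pos [0.3841 0.3258 0.055 ] yaw 1.2 tilt [0.0009 0.0007] q [ 0.7   0.15 -0.41  1.01 -0.    1.07] w 0.061
mag {'c': array([469.4,  18.5]), 'size': array([140.4,  63.9]), 'ang': -0.479, 'zmed': 33.2, 'n': 1296}
steel {'c': array([631.3, 173. ]), 'size': array([60. , 58.6]), 'ang': -0.433, 'zmed': 44.8, 'n': 505}
```

```bash
python3 -m handwheel '[{"offset":[-0.1,0,0.2],"spin":0,"gripper":0.5},{"offset":[0,0,0.15],"spin":0,"gripper":0.5},{"offset":[0,0,0.05],"spin":0,"gripper":0.5},{"offset":[0,0,0],"spin":0,"gripper":0.5},{"offset":[0,0,0],"spin":0,"gripper":0.5}]'
python3 -m handwheel '[{"offset":[0,0,0.03],"spin":0,"gripper":0.5},{"offset":[0,0,0],"spin":0,"gripper":0.5},{"offset":[0,0,0],"spin":0,"gripper":0.5}]'
```

```text
clock: 26.18
eef_pos: [0.3865, 0.3245, 0.0424]
ee_rot: [0.578, 3.088, 0.0]
ft_force: [-0.9, -0.3, -0.3]
width: 0.061
gripper_force: 38.5
clock: 26.55
eef_pos: [0.3865, 0.3245, 0.0414]
ee_rot: [0.578, 3.088, 0.0]
ft_force: [0.6, 1.2, -0.5]
width: 0.0606
gripper_force: 38.5
```

```bash
python3 -m handwheel '[{"offset":[0,0,0.03],"spin":0,"gripper":0.5},{"offset":[0,0,0.02],"spin":0,"gripper":0.5},{"offset":[0,0,0],"spin":0,"gripper":0.5},{"offset":[0,0,0],"spin":0,"gripper":0.5}]'
```

```text
clock: 27.05
eef_pos: [0.3865, 0.3244, 0.0402]
ee_rot: [0.578, 3.088, 0.0]
ft_force: [-1.4, -0.8, 4.4]
width: 0.0611
gripper_force: 39.1
```

```bash
python3 -m handwheel '[{"offset":[0,0,0],"spin":0,"gripper":0.8},{"offset":[0,0,0],"spin":0,"gripper":1},{"offset":[0,0,0],"spin":0,"gripper":1},{"offset":[0,0,0],"spin":0,"gripper":1},{"offset":[0,0,-0.3],"spin":0,"gripper":1},{"offset":[0,0,-0.8],"spin":0,"gripper":1},{"offset":[0,0,-1],"spin":0,"gripper":1},{"offset":[0,0,-0.6],"spin":0.68,"gripper":1},{"offset":[0,0,0],"spin":0.68,"gripper":1},{"offset":[0,0,0],"spin":0,"gripper":1}]'
python3 go.py 0.4694 0.0185 0.1 1.092
```

```text
clock: 28.3
eef_pos: [0.3867, 0.3246, 0.1217]
ee_rot: [0.744, 3.052, 0.001]
ft_force: [0.4, -0.3, 0.0]
width: 0.0857
gripper_force: 0.0
off/30mm now [-7.14 -7.79  0.72] spin 0.01 off after spin [-7.15 -7.79  0.72] pos [0.3867 0.3246 0.1217] yaw 1.092 tilt [0.0008 0.0007] q [ 0.7   0.11 -0.3   1.16 -0.    1.18] w 0.0857
```

```bash
python3 -m handwheel '[{"offset":[-0.8,-0.87,0],"spin":0,"gripper":1},{"offset":[-0.8,-0.87,0],"spin":0,"gripper":1},{"offset":[-0.8,-0.87,0],"spin":0,"gripper":1},{"offset":[-0.8,-0.87,0],"spin":0,"gripper":1},{"offset":[-0.8,-0.87,0],"spin":0,"gripper":1},{"offset":[-0.8,-0.87,0],"spin":0,"gripper":1},{"offset":[-0.8,-0.87,0],"spin":0,"gripper":1},{"offset":[-0.8,-0.87,0],"spin":0,"gripper":1},{"offset":[-0.74,-0.83,0.4],"spin":0,"gripper":1},{"offset":[0,0,0.3],"spin":0,"gripper":1}]'
python3 -m handwheel '[{"offset":[0,0,0],"spin":0,"gripper":1},{"offset":[0,0,0],"spin":0,"gripper":1}]'
python3 go.py 0.4694 0.0185 0.009 1.092
```

```text
clock: 29.55
eef_pos: [0.469, 0.0167, 0.0994]
ee_rot: [-0.749, -3.051, 0.0]
ft_force: [0.2, 1.1, 0.7]
width: 0.0854
gripper_force: 0.0
clock: 29.8
eef_pos: [0.4687, 0.0191, 0.1001]
ee_rot: [-0.743, -3.052, -0.0]
ft_force: [-0.2, -0.4, 0.5]
width: 0.0853
gripper_force: 0.0
off/30mm now [-0.03 -0.01  3.04] spin 0.02 off after spin [-0.03 -0.01  3.04] pos [0.4687 0.0191 0.1001] yaw 1.093 tilt [-0.0001  0.0002] q [ 0.04  0.06 -0.41  1.11  0.    0.52] w 0.0853
```

```bash
python3 -m handwheel '[{"offset":[0,0,0.8],"spin":0,"gripper":1},{"offset":[0,0,1],"spin":0,"gripper":1},{"offset":[0,0,0.8],"spin":0,"gripper":1},{"offset":[0,0,0.44],"spin":0,"gripper":0.85},{"offset":[0,0,0],"spin":0,"gripper":0.5},{"offset":[0,0,0],"spin":0,"gripper":0.5},{"offset":[0,0,0],"spin":0,"gripper":0.5},{"offset":[0,0,0],"spin":0,"gripper":0.5},{"offset":[0,0,0],"spin":0,"gripper":0.5}]' 50
python3 go.py 0.4694 0.0185 0.009 1.092
```

```text
clock: 30.92
eef_pos: [0.4689, 0.0182, 0.0089]
ee_rot: [0.745, 3.052, 0.0]
ft_force: [0.3, 0.0, -3.5]
width: 0.063
gripper_force: 58.2
off/30mm now [-0.01  0.01 -0.  ] spin -0.0 off after spin [-0.01  0.01 -0.  ] pos [0.4689 0.0182 0.0089] yaw 1.092 tilt [0.0002 0.    ] q [ 0.04  0.12 -0.55  0.9  -0.    0.52] w 0.063
```

```bash
python3 -m handwheel '[{"offset":[0,0,-0.2],"spin":0,"gripper":0.5},{"offset":[0,0,-0.6],"spin":0,"gripper":0.5},{"offset":[0,0,-0.9],"spin":0,"gripper":0.5},{"offset":[0,0,-0.9],"spin":0,"gripper":0.5},{"offset":[0,0,-0.4],"spin":0,"gripper":0.5},{"offset":[0,0,0],"spin":-0.5,"gripper":0.5},{"offset":[0,0,0],"spin":-0.53,"gripper":0.5},{"offset":[0,0,0],"spin":-0.5,"gripper":0.5},{"offset":[0,0,0],"spin":0,"gripper":0.5}]'
python3 go.py 0.638 -0.1765 0.1 1.215
```

```text
clock: 32.05
eef_pos: [0.4685, 0.0183, 0.0983]
ee_rot: [-0.558, -3.091, 0.0]
ft_force: [-0.8, 0.1, -2.7]
width: 0.0628
gripper_force: 58.2
off/30mm now [-7.56 -4.11 -0.06] spin -0.02 off after spin [-7.56 -4.12 -0.06] pos [0.4685 0.0183 0.0983] yaw 1.214 tilt [-0.0008 -0.    ] q [ 0.04  0.06 -0.41  1.1  -0.    0.4 ] w 0.0628
```

```bash
python3 -m handwheel '[{"offset":[-0.3,-0.16,0],"spin":0,"gripper":0.5},{"offset":[-0.7,-0.38,0],"spin":0,"gripper":0.5},{"offset":[-1,-0.54,0],"spin":0,"gripper":0.5},{"offset":[-1,-0.54,0],"spin":0,"gripper":0.5},{"offset":[-1,-0.54,0],"spin":0,"gripper":0.5},{"offset":[-1,-0.54,0],"spin":0,"gripper":0.5},{"offset":[-1,-0.54,0],"spin":0,"gripper":0.5},{"offset":[-0.8,-0.45,0],"spin":0,"gripper":0.5},{"offset":[-0.5,-0.3,0],"spin":0,"gripper":0.5},{"offset":[-0.26,-0.12,0],"spin":0,"gripper":0.5}]'
python3 -m handwheel '[{"offset":[0,0,0.4],"spin":0,"gripper":0.5},{"offset":[0,0,0.8],"spin":0,"gripper":0.5},{"offset":[0,0,0.6],"spin":0,"gripper":0.5},{"offset":[0,0,0.3],"spin":0,"gripper":0.5},{"offset":[0,0,0.2],"spin":0,"gripper":0.5},{"offset":[0,0,0],"spin":0,"gripper":0.5},{"offset":[0,0,0],"spin":0,"gripper":0.5}]'
python3 go.py 0.638 -0.1765 0.0189 1.215
```

```text
clock: 33.3
eef_pos: [0.6392, -0.1788, 0.0978]
ee_rot: [-0.56, -3.091, 0.0]
ft_force: [-0.1, -0.0, -3.5]
width: 0.0629
gripper_force: 58.2
clock: 34.17
eef_pos: [0.6389, -0.1765, 0.0305]
ee_rot: [0.557, 3.091, -0.0]
ft_force: [0.4, 0.3, -3.0]
width: 0.063
gripper_force: 58.2
off/30mm now [ 0.03 -0.01  0.39] spin -0.01 off after spin [ 0.03 -0.01  0.39] pos [ 0.6389 -0.1765  0.0305] yaw 1.214 tilt [ 0.0012 -0.0003] q [-0.27  0.45 -0.06  1.06 -0.    0.09] w 0.063
```

```bash
python3 -m handwheel '[{"offset":[0,0,0.15],"spin":0,"gripper":0.5},{"offset":[0,0,0.1],"spin":0,"gripper":0.5},{"offset":[0,0,0.05],"spin":0,"gripper":0.5},{"offset":[0,0,0.03],"spin":0,"gripper":0.5},{"offset":[0,0,0],"spin":0,"gripper":0.5},{"offset":[0,0,0],"spin":0,"gripper":0.5}]'
python3 -m handwheel '[{"offset":[0,0,0.03],"spin":0,"gripper":0.5},{"offset":[0,0,0],"spin":0,"gripper":0.5},{"offset":[0,0,0],"spin":0,"gripper":0.5}]'
```

```text
clock: 34.92
eef_pos: [0.6384, -0.1764, 0.0199]
ee_rot: [0.557, 3.092, -0.0]
ft_force: [-0.5, 0.5, -4.3]
width: 0.0629
gripper_force: 58.2
clock: 35.3
eef_pos: [0.6384, -0.1764, 0.0189]
ee_rot: [0.557, 3.092, -0.0]
ft_force: [0.7, -0.0, -2.8]
width: 0.063
gripper_force: 58.2
```

```bash
python3 -m handwheel '[{"offset":[0,0,0.02],"spin":0,"gripper":0.5},{"offset":[0,0,0.02],"spin":0,"gripper":0.5},{"offset":[0,0,0],"spin":0,"gripper":0.5},{"offset":[0,0,0],"spin":0,"gripper":0.5}]'
```

```text
clock: 35.8
eef_pos: [0.6384, -0.1764, 0.0178]
ee_rot: [0.557, 3.092, -0.0]
ft_force: [-0.7, 0.7, -1.9]
width: 0.063
gripper_force: 58.3
```

```bash
python3 -m handwheel '[{"offset":[0,0,0.03],"spin":0,"gripper":0.5},{"offset":[0,0,0],"spin":0,"gripper":0.5},{"offset":[0,0,0],"spin":0,"gripper":0.5}]'
```

```text
clock: 36.17
eef_pos: [0.6384, -0.1764, 0.0178]
ee_rot: [0.557, 3.091, -0.0]
ft_force: [-2.3, 1.6, 5.4]
width: 0.0631
gripper_force: 59.1
```

```bash
python3 -m handwheel '[{"offset":[0,0,0],"spin":0,"gripper":0.85},{"offset":[0,0,0],"spin":0,"gripper":1},{"offset":[0,0,0],"spin":0,"gripper":1},{"offset":[0,0,0],"spin":0,"gripper":1},{"offset":[0,0,-0.3],"spin":0,"gripper":1},{"offset":[0,0,-0.8],"spin":0,"gripper":1},{"offset":[0,0,-1],"spin":0,"gripper":1},{"offset":[0,0,-1],"spin":0,"gripper":1},{"offset":[0,0,-1],"spin":0,"gripper":1},{"offset":[0,0,-1],"spin":0,"gripper":1}]'
python3 -m handwheel '[{"offset":[1,0.2,-0.5],"spin":0,"gripper":1},{"offset":[1,0.2,0],"spin":0,"gripper":1},{"offset":[1,0.2,0],"spin":0,"gripper":1},{"offset":[1,0.2,0],"spin":0,"gripper":1},{"offset":[1,0.2,0],"spin":0,"gripper":1},{"offset":[1,0.2,0],"spin":0,"gripper":1},{"offset":[1,0.2,0],"spin":0,"gripper":1},{"offset":[1,0.2,0],"spin":0,"gripper":1},{"offset":[1,0.2,0],"spin":0,"gripper":1},{"offset":[0,0,0],"spin":0,"gripper":1}]'
python3 -m handwheel '[{"offset":[0,0,0],"spin":0,"gripper":1},{"offset":[0,0,0],"spin":0,"gripper":1},{"offset":[0,0,0],"spin":0,"gripper":1}]'
python3 - <<'E'
from h import *
from plant import eyes
d=eyes.snapshot("top");cv2.imwrite("pics/t4.png",cv2.resize(d["frame"][90:310,90:410,::-1],(800,550),interpolation=cv2.INTER_CUBIC));W,_,_=cloud(d);H=W[...,2]
def reg(n,u0,u1,v0,v1,z0,z1):
    m=np.zeros(H.shape,bool);m[v0:v1,u0:u1]=1
    m&=(H>z0)&(H<z1)
    k,l,st,_=cv2.connectedComponentsWithStats(m.astype(np.uint8))
    i=1+np.argmax(st[1:,4]);print(n,rect(W[l==i]))
reg("mag 638,-176.5",285,362,130,218,.035,.05)
reg("steel 632.6,174.4",165,227,142,203,.036,.055)
reg("char 401,-328",350,412,228,298,.021,.04)
reg("hc 387,324.4",95,168,225,300,.0475,.06)
reg("dish 674.2,-6.8",240,285,140,178,.006,.1)
reg("jar 794,33",230,268,90,130,.05,.1)
E
```

```text
clock: 37.42
eef_pos: [0.6384, -0.1764, 0.1716]
ee_rot: [0.557, 3.091, -0.0]
ft_force: [0.8, 0.0, -0.4]
width: 0.085
gripper_force: 0.0
clock: 38.67
eef_pos: [0.403, -0.0309, 0.1859]
ee_rot: [0.555, 3.091, 0.0]
ft_force: [0.5, -0.4, -0.6]
width: 0.0855
gripper_force: 0.0
clock: 39.05
eef_pos: [0.4046, -0.0318, 0.1847]
ee_rot: [-0.558, -3.091, 0.0]
ft_force: [-0.3, -0.1, 0.6]
width: 0.0854
gripper_force: 0.0
mag 638,-176.5 {'c': array([ 640., -178.]), 'size': array([141.2,  64.6]), 'ang': -0.36, 'zmed': 43.5, 'n': 1290}
steel 632.6,174.4 {'c': array([631.5, 172.9]), 'size': array([60.3, 58.8]), 'ang': -0.433, 'zmed': 44.8, 'n': 504}
char 401,-328 {'c': array([ 400. , -329.9]), 'size': array([70.7, 45.1]), 'ang': 0.167, 'zmed': 29.5, 'n': 460}
hc 387,324.4 {'c': array([385.6, 322.9]), 'size': array([99.5, 63.3]), 'ang': -0.37, 'zmed': 53.4, 'n': 948}
dish 674.2,-6.8 {'c': array([674.3,  -6.8]), 'size': array([70.4, 69. ]), 'ang': -1.543, 'zmed': 16.3, 'n': 543}
jar 794,33 {'c': array([793.5,  33.4]), 'size': array([55.7, 54.5]), 'ang': -0.705, 'zmed': 85.4, 'n': 436}
```

View pics/t4.png

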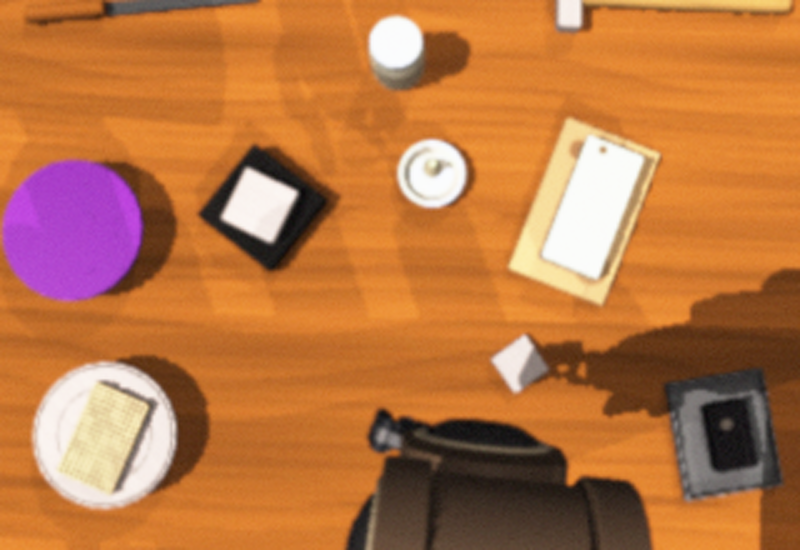

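The charcoal (728,433), steel (260,205), honeycomb (107,437) and magnesia (595,205) each lie flat within about 3 mm of their places' centres. The jar and dish haven't moved. Handing in.

```bash
python3 -c "
from plant import env
print(env.job_done())"
```

```text
the job is handed in; nothing more can be done
None
```

I laid all four blocks flat on their own places, each within about 3 mm of centre by the last camera check, left the jar and flux dish unmoved, and handed the job in at about 39 s; no verdict was returned.

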